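Turn the candle caddy's insert round and lock it

ROBOT

A 7-joint arm with a two-finger parallel gripper is mounted at the origin on a cart in front of the work surface, level with it; the furniture and walls round the work are solid. World frame = base frame: x ahead of the robot, y to its left, z up, the work surface at z = 0. Lengths are in m, angles in rad, forces in N, time in s.
With the tool pointing down it reaches from about 0.425 to 1.025 m from the base axis. Payload 9.4 kg.
Tool frame: the origin (TCP) lies midway between the tips of the shut fingers; the grasp point (between the pads) lies 19 mm behind it; z points along the fingers, y is the direction in which the jaws open and shut (so a half turn about z gives the same grasp; the last joint's range is limited). The gripper opens to 93 mm and grips with 3 to 60 N. Pads are 15 mm wide; open, the fingers measure 128 mm over their backs; the gripper's body (75 mm by 188 mm) begins 65 mm behind the grasp point.
Start: joints at [1.11, 0.599, -0.003, 1.599, 0.002, 0.943, -0.08], TCP at [0.271, -0.672, 0.219] pointing down, gripper open.
Joint ranges: [-2.57, 2.57], [-0.35, 1.97], [-1.29, 1.29], [0.11, 2.56], [-1.05, 4.19], [0.11, 1.86], [-2.63, 2.63]. Speed limits (rad/s): [2.22, 2.22, 3.01, 3.01, 3.14, 3.14, 3.14].

INTERFACE

Orientations are given as [roll, pitch, yaw] about the fixed x, y, z axes, in that order (R = Rz(yaw) Ry(pitch) Rx(roll)).
In Python, from cell import manip gives the robot as it stands. Calls block until the motion is done:
- manip.movep(position, orientation): joint-space move of the TCP to a pose.
- manip.servo_line(position, rotation=None, speed=0.15, stop_force=None): straight line of the TCP; rotation=None keeps the orientation; speed is the mean speed in m/s. With stop_force (N) it stops when the force on the tool has changed by that much, and returns True; else False.
- manip.goto_joints(angles): joint-space move.
- manip.open_gripper() and manip.close_gripper(): open the fingers fully, or close them until they stop; the grip force is fixed at half the most.
- manip.sleep(seconds).
- manip.inverse_kinematics(position, orientation): joint angles nearest the present ones, or None.
- manip.get_image(name): name is "scene" or "top" or "wrist"; returns a dict with "color" (420x560x3 uint8, red, green, blue), "range_z" (420x560 float32, m along the optical axis (not along the pixel's ray), 0 where there is no reading), "K" (3x3 intrinsics, pixels), "extrinsics" (4x4, takes a point from world to camera coordinates). Camera axes: x right, y up, looking along -z (the intrinsics and any distortion apply to the point x, -y, -z); pixel columns grow to the right and rows downward; lengths in m; the calibration is good to about 2 mm. A picture is of the moment at which its call begins.
A pose or a line that the arm cannot do raises manip.IKError and nothing moves.
- manip.sign_off(): hands the job in, once; it reports no verdict.
Readings, each from a call of its own:
- manip.read_time_s(): time.
- manip.read_joints(): joint angles.
- manip.read_dq(): joint speeds.
- manip.read_joint_efforts(): joint torques, N m.
- manip.read_tcp_pos(): TCP position.
- manip.read_orientation(): TCP orientation.
- manip.read_ft_force(): force on the tool from outside, world axes, zero at the start.
- manip.read_wrist_torque(): the same for the moment, N m.
- manip.read_finger_gap(): opening from 0.0 (shut) to 1.0 (fully open).
Only numpy, scipy, OpenCV 4.12 (cv2) and the standard library are available. Lean on these libraries where they do the work, as an engineer would, in place of code of your own. Each camera call takes 0.05 s, during which the arm holds its last target. There are 200 camera calls.

TASK

The white insert of the wooden candle caddy has been put in the wrong way round, so the brass catch has no slot to enter. Lift the insert out by its wooden handle, turn it half round, seat it fully in the box again with the matches and both tea lights still in their places in it, then slide the catch home into its slot. Leave the other things on the worktop where they are.

Things in the scene. Friction and masses are not known exactly. Their poses are not given: they have to be found in the camera images.
- caddy_box: Open light-wood box fixed to the worktop, 165 x 115 mm outside, 46 mm high; inside 153 x 103 mm, floor 4 mm. Origin: centre of its underside, on the worktop; x lengthwise, z up. Its -x end wall has an opening for the catch; a bracket 74 x 40 mm outside it carries the catch (straps up to z = 35 mm). A dark loop sticks out 12 mm at the +x end.
- insert: White tray, 0.2-0.45 kg, 42 mm high: 150 x 100 mm at the rim (1.5 mm clearance all round, flush with the box when seated), tapering to 144 x 94 at the foot. Origin: centre of its underside, 4 mm above the box's when seated; x lengthwise, z up. A brass-framed slot is in its -x end wall; the +x end is plain. At the start its x points opposite to the box's x; right way round they point alike.
- insert_grip (a point): Centre of the insert's handle bar, 83 mm above the insert's underside. The bar is 14 mm thick (along the insert's x), 62 mm long (along y) and 22 mm high, on two thin brass posts; free space below it and on both sides. Axes as the insert's.
- insert_slot (a point): Centre of the 28 mm wide slot in the insert's -x end wall, 73.5 mm from the insert's middle and 22 mm above its underside. Axes as the insert's.
- bolt (a joint): Travel of the brass catch along the box's +x: 0 drawn back, 0.020 m fully home, its tongue then 14 mm inside the insert's slot. It slides stiffly (about 2.5 N) and stays where it is left. Against the insert's plain end it stops at about 0.006; it also cannot enter unless the insert is fully down.
- bolt_knob (a point): Grip point of the catch's upright white knob, 76 mm above the worktop, 122 mm from the box's middle towards the box's -x when drawn back (it moves with the catch). The knob is round, 18 mm in diameter from 54 to 86 mm height, top at 90 mm. Push it along the box's +x to close the catch. Axes as the box's.
- match_box: Red match box, 38 x 58 x 16 mm, lying loose in the compartment of the insert next to the slot end. Origin: centre of its underside.
- tea_light1: Tea light in a metal cup, 38 mm across, 15 mm high, loose in one of the two compartments at the insert's plain end. Origin: centre of its underside.
- tea_light2: The other tea light, same size, in the compartment beside it. Origin: centre of its underside.
- milk_pitcher: Steel milk pitcher, 74 x 98 mm, 98 mm high, a bystander. Origin under its middle.
- kitchen_timer: Black and white twist timer, 63 mm across, 54 mm high, a bystander. Origin under its middle.
- white_cup: Off-white espresso cup, 64 x 91 mm, 50 mm high, standing on a cork coaster, a bystander. Origin under its middle.
There are look-alikes about, which are no part of the job. What is shaped like the tea_light1 but green, orange or turquoise is not meant.

How it is judged:
On the way, in this order (a step that is already met when the one before it is completed fails the run):
1. the insert is lifted clear of the box: its underside above the box's rim (z of insert in the frame of caddy_box above 0.048 m), for 0.1 s.
2. the insert is seated in the box the right way round (horizontal distance between insert and caddy_box below 0.004 m and z of insert in the frame of caddy_box below 0.0065 m and x of insert_slot in the frame of caddy_box below -0.068 m), for 0.2 s.
At the end, for the whole second after the job is handed in: The insert rests level and still in the box, slot at the catch end: within 4 mm of the box's middle, underside within 2.5 mm of the floor, tilt under 0.04 rad. Catch at least 16 of 20 mm home. Matches in the insert's slot half, both tea lights in its plain half, under 20 mm above its underside (all of step 2 and angle between insert's own z axis and vertical below 0.04 rad and value of joint bolt above 0.016 m and linear speed of insert below 0.01 m/s and x of match_box in the frame of insert below 0 m and z of each of match_box, tea_light1, tea_light2 in the frame of insert below 0.02 m and horizontal distance between match_box and insert below 0.07 m and x of each of tea_light1, tea_light2 in the frame of insert above 0 m and horizontal distance between each of tea_light1, tea_light2 and insert below 0.08 m); the robot touches nothing.
It fails at once if a bystander (pitcher, timer or cup) is pushed more than 3 cm from its place (distance of any of milk_pitcher, kitchen_timer, white_cup from where it was at the start of the episode above 0.03 m).
It also fails if it takes over 61 s, if anything falls off the work surface, if the arm or the gripper's body presses on something with over 40 N, if the wrist force passes 120 N, or if a joint passes its speed limit or range.

## Working session

There is one attempt and no reset: what is moved stays moved. The work goes in short steps, each a Python script; the robot and the scene stay as the last script left them, time stands still between calls to the robot, and variables do not carry over. Pictures are saved under pics/ and viewed, about 8 in all and at most 12, crops included, and the job is handed in when it is done.

```bash
mkdir -p pics; ls
cat > h.py <<'E'
import numpy as np, cv2
from cell import manip
def grab(n):
    d=manip.get_image(n); np.savez(f'pics/{n}.npz',**{k:d[k] for k in('color','range_z','K','extrinsics')}); return d
def save(f,c): cv2.imwrite('pics/'+f,cv2.cvtColor(c,cv2.COLOR_RGB2BGR))
def cloud(d):
    z=d['range_z'].astype(float);v,u=np.mgrid[:z.shape[0],:z.shape[1]];K=d['K']
    p=np.stack([(u-K[0,2])/K[0,0]*z,-(v-K[1,2])/K[1,1]*z,-z],-1);E=d['extrinsics']
    w=(p-E[:3,3])@E[:3,:3]; w[z==0]=np.nan; return w
E
python3 - <<'E'
from h import *
for n in('top','scene'):
    d=grab(n);save(n+'0.png',d['color']);w=cloud(d)
    print(n,np.round(d['K'],1).tolist(),np.round(np.linalg.inv(d['extrinsics']),3).tolist(),[k for k in d if k not in('color','range_z')])
print(manip.read_time_s(),manip.read_orientation(),manip.read_tcp_pos())
E
```

```text
pics
top [[468.0, 0.0, 281.2], [0.0, 468.0, 205.3], [0.0, 0.0, 1.0]] [[-0.029, 0.985, -0.169, 0.261], [-1.0, -0.028, 0.004, 0.233], [-0.0, 0.169, 0.986, 1.058], [0.0, 0.0, 0.0, 1.0]] ['K', 'extrinsics']
scene [[423.4, 0.0, 276.7], [0.0, 423.4, 214.4], [0.0, 0.0, 1.0]] [[-0.673, 0.582, -0.457, -0.02], [-0.74, -0.516, 0.432, 0.651], [0.016, 0.628, 0.778, 0.885], [0.0, 0.0, 0.0, 1.0]] ['K', 'extrinsics']
0.1 [-3.14019154e+00  1.27472678e-04  3.83933364e-01] [ 0.27133517 -0.67184428  0.2178468 ]
```

View pics/top0.png

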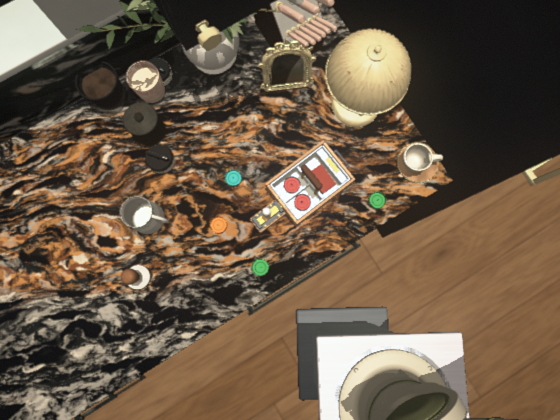

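View pics/scene0.png

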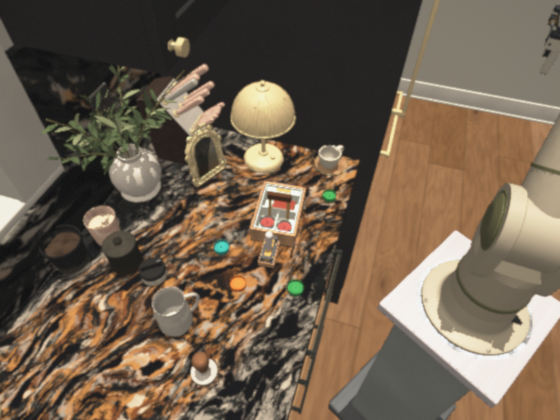

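The top view shows the caddy at about (311,184), with the catch at its lower-left end around (265,213). The lamp stands behind it at (368,72). The red tea lights (291,184) and (302,203) are in the insert; the green, orange and turquoise look-alikes lie on the worktop. Next I'll measure and enlarge.

Run:
```python
from h import *
T=np.load('pics/top.npz');S=np.load('pics/scene.npz')
a=cv2.resize(T['color'][135:240,240:380],None,fx=5.5,fy=5.5,interpolation=cv2.INTER_CUBIC)
a[:,::]=a; save('crop_top.png',a)
w=cloud(T)
def ray(d,u,v,z):
    K=d['K'];E=d['extrinsics'];r=np.array([(u-K[0,2])/K[0,0],-(v-K[1,2])/K[1,1],-1])@E[:3,:3];c=-E[:3,:3].T@E[:3,3];return c+r*(z-c[2])/r[2]
for u,v in [(311,184),(265,213),(316,180),(368,72),(377,50),(350,115),(417,160),(233,178),(377,200),(219,226),(143,213),(140,278),(160,157)]: print(u,v,np.round(w[v,u],3))
# box rim points: z 0.040..0.052
for d,n in((T,'top'),(S,'scene')):
    w=cloud(d);z=w[...,2];near=(np.hypot(w[...,0]-.45,w[...,1]-.17)<.3)
    c=w[181 if n=='top' else 212,313 if n=='top' else 280][:2]; print(n,'c',c)
    near=np.hypot(w[...,0]-c[0],w[...,1]-c[1])<.12
    m=near&(z>.038)&(z<.053); mm=cv2.morphologyEx(m.astype(np.uint8),cv2.MORPH_OPEN,np.ones((2,2)))
    k,l,st,ce=cv2.connectedComponentsWithStats(mm)
    P=w[m][:,:2].astype(np.float32); print(m.sum(),cv2.minAreaRect(P*1000))
    h=near&(z>.078)&(z<.1); k,l,st,ce=cv2.connectedComponentsWithStats(h.astype(np.uint8))
    for i in range(1,k):
        if st[i,4]>3:
            p=w[l==i];print('high',st[i],np.round(ce[i],1),np.round(p.mean(0),4),cv2.minAreaRect((p[:,:2]*1000).astype(np.float32)))
    # tall obstacles within .3
    t=(np.hypot(w[...,0]-c[0],w[...,1]-c[1])<.35)&(z>.11)
    k,l,st,ce=cv2.connectedComponentsWithStats(t.astype(np.uint8))
    for i in range(1,k):
        if st[i,4]>30:
            p=w[l==i];print('tall',st[i],np.round(p.min(0),3),np.round(p.max(0),3),'nearest',np.hypot(*(p[:,:2]-c).T).min())
```

```text
311 184 [0.482 0.161 0.038]
265 213 [0.412 0.263 0.089]
316 180 [0.478 0.154 0.098]
368 72 [0.649 0.061 0.24 ]
377 50 [0.677 0.048 0.269]
350 115 [0.646 0.063 0.025]
417 160 [ 0.537 -0.087  0.014]
233 178 [0.508 0.338 0.008]
377 200 [0.447 0.01  0.009]
219 226 [0.398 0.371 0.005]
143 213 [0.434 0.545 0.002]
140 278 [0.286 0.543 0.02 ]
160 157 [0.55  0.495 0.052]
top c [0.47548673 0.16093147]
1455 ((490.31243896484375, 159.19259643554688), (115.41094970703125, 175.79232788085938), 35.95048141479492)
high [301 164  22  27 215] [311.5 177.3] [0.4845 0.1635 0.0949] ((486.1197814941406, 163.2161407470703), (60.83341598510742, 14.344420433044434), 35.91749954223633)
high [263 207   8   9  43] [267.1 210.8] [0.4167 0.259  0.0885] ((417.7174377441406, 258.73797607421875), (16.951093673706055, 11.928618431091309), 30.4556941986084)
tall [ 153    0  124   51 3698] [0.561 0.23  0.187] [0.808 0.399 0.584] nearest 0.1717640824670583
tall [288   0  32  16 245] [0.763 0.146 0.191] [0.82  0.206 0.291] nearest 0.2888442558756203
tall [316   0  19   7  82] [0.789 0.117 0.204] [0.823 0.148 0.244] neare
[... 407 characters left out ...]
] [0.4842 0.1681 0.0918] ((486.1911926269531, 166.58587646484375), (61.42119598388672, 15.797030448913574), 36.427982330322266)
high [266 232   7   5  16] [269.6 233.4] [0.4164 0.2595 0.0877] ((417.5120544433594, 259.0936279296875), (14.513175964355469, 6.500907897949219), 22.280603408813477)
tall [  68    0  161   74 8207] [0.563 0.105 0.467] [0.724 0.432 0.593] nearest 0.16726017023142042
tall [  231     0   180   139 19357] [ 0.46  -0.186  0.11 ] [0.795 0.136 0.474] nearest 0.14212566266950502
tall [ 129   64   79   79 1206] [0.687 0.126 0.183] [0.832 0.385 0.366] nearest 0.22891381931045784
tall [ 173   82   51   75 1678] [0.733 0.11  0.11 ] [0.833 0.265 0.246] nearest 0.2515718324398266
```

View pics/crop_top.png

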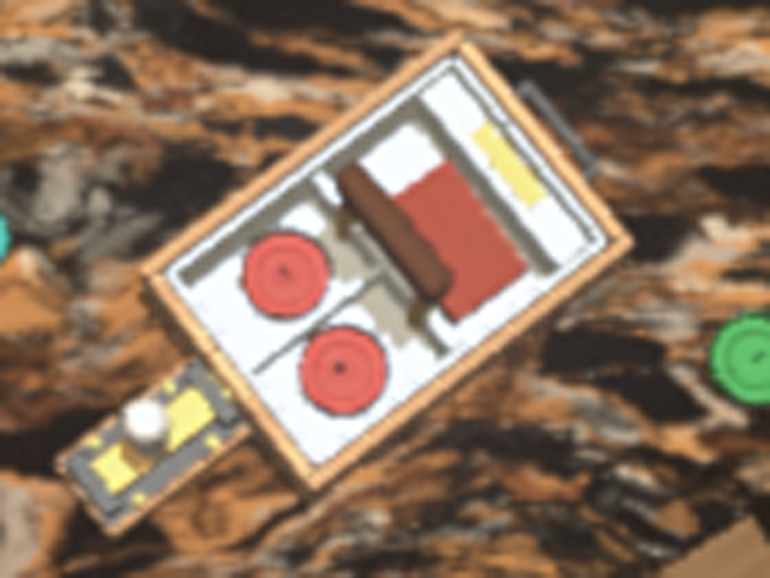

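Crop: the insert's handle bar runs from (350,170) to (440,295). The red match box is at (460,240) on the loop end, and the two red tea lights are at (285,275) and (343,370) on the catch end. The white knob is at (147,420). The tea lights meant are the two red ones inside the insert. The green ones, like the turquoise and orange ones, stand outside it. Box rim corners are at (145,272), (462,35), (632,240) and (315,488).

```bash
cat >> h.py <<'E'
def ray(d,u,v,z):
    K=d['K'];E=d['extrinsics'];r=np.array([(u-K[0,2])/K[0,0],-(v-K[1,2])/K[1,1],-1])@E[:3,:3];c=-E[:3,:3].T@E[:3,3];return (c+r*(z-c[2])/r[2])
E
python3 - <<'E'
from h import *
T=np.load('pics/top.npz');S=np.load('pics/scene.npz')
c=np.array([[145,272],[462,35],[632,240],[315,488]])
px=(c+.5)/5.5-.5+[240,135]
P=np.array([ray(T,u,v,.046)[:2] for u,v in px]);print(np.round(P,4),'ctr',P.mean(0))
print('sides',[round(float(np.hypot(*(P[i]-P[(i+1)%4]))),4) for i in range(4)])
x=(P[1]+P[2]-P[0]-P[3]);print('x axis deg',np.degrees(np.arctan2(x[1],x[0])))
y=P[0]+P[1]-P[2]-P[3];print('y axis deg',np.degrees(np.arctan2(y[1],y[0])))
k=(np.array([147,418])+.5)/5.5-.5+[240,135];print('knob',ray(T,*k,.088))
for d,n in((T,'top'),(S,'scene')):
    w=cloud(d);z=w[...,2]
    for nm,ctr,r,zl in(('knob',(.415,.262),.02,.075),('bar',(.486,.165),.05,.08)):
        m=(np.hypot(w[...,0]-ctr[0],w[...,1]-ctr[1])<r)&(z>zl)&(z<.105)
        v,u=np.nonzero(m); (cu,cv),s,a=cv2.minAreaRect(np.c_[u,v].astype(np.float32))
        print(n,nm,m.sum(),cu,cv,s,np.round(ray(d,cu,cv,.09 if nm=='knob' else .096),4))
w=cloud(S);m=np.hypot(w[...,0]-.487,w[...,1]-.164)<.25
for d in(T,S):
  w=cloud(d);r=np.hypot(w[...,0]-.487,w[...,1]-.164);m=(r<.19)&(w[...,2]>.11)
  p=w[m];print(len(p),np.round(p.min(0),3),np.round(p.max(0),3)); i=np.argsort(r[m])[:3];print(p[i])
q=manip.read_joints();print(np.round(q,3))
C=np.array([.4865,.1645])
for yaw in np.radians([36,36-180]):
    for z in(.07,.2): print(np.degrees(yaw),z,(lambda s:None if s is None else np.round(s,2))(manip.inverse_kinematics([*C,z],[np.pi,0,yaw])))
E
```

```text
[[0.4834 0.2612]
 [0.5787 0.1294]
 [0.4909 0.0648]
 [0.3939 0.1959]] ctr [0.48672906 0.1628238 ]
sides [0.1626, 0.109, 0.1631, 0.1108]
x axis deg -53.824221070846114
y axis deg 36.26874374341735
knob [0.41719401 0.26061946 0.088     ]
top knob 59 266.5 211.0 (8.0, 7.0) [0.416  0.2602 0.09  ]
top bar 221 311.3638610839844 177.1114044189453 (29.340015411376953, 7.59885311126709) [0.4846 0.1638 0.096 ]
scene knob 56 268.5 236.0 (8.0, 7.0) [0.4111 0.2675 0.09  ]
scene bar 199 278.805419921875 196.23245239257812 (24.642087936401367, 8.214029312133789) [0.4819 0.1705 0.096 ]
3887 [0.561 0.015 0.156] [0.673 0.331 0.552]
[[0.60776328 0.08925366 0.16178073]
 [0.60745473 0.08860944 0.15707733]
 [0.60672139 0.08687281 0.1588347 ]]
3246 [0.563 0.016 0.154] [0.676 0.333 0.572]
[[0.6072334  0.09523946 0.17280828]
 [0.60916731 0.09352527 0.17390405]
 [0.61617251 0.1045335  0.15901715]]
[ 1.11   0.6   -0.003  1.6    0.002  0.943 -0.08 ]
36.0 0.07 [-0.41  0.58 -0.04  2.2   0.07  0.36 -1.45]
36.0 0.2 [-0.14  0.4  -0.4   2.08  0.24  0.71 -1.63]
-144.0 0.07 [ 0.18  0.76 -0.93  2.16  0.97  0.73  0.77]
-144.0 0.2 [ 0.31  0.59 -1.1   2.06  0.67  0.91  1.04]
```

Run:
```python
from h import *
for n in('top','scene'):
    w=cloud(np.load(f'pics/{n}.npz')).reshape(-1,3);w=w[(w[:,2]>.05)&(w[:,0]>.1)]
    print(n)
    for y in np.arange(.3,-.9,-.05):
        p=w[(w[:,1]<y)&(w[:,1]>=y-.05)&(w[:,2]>.11)]
        if len(p): print(round(y-.05,2),len(p),'xmin %.2f'%p[:,0].min(),'xmin z<.3 %s'%(p[p[:,2]<.3][:,0].min() if (p[:,2]<.3).any() else None),'z %.2f %.2f'%(p[:,2].min(),p[:,2].max()))
```

```text
top
0.25 934 xmin 0.61 xmin z<.3 0.723756827858038 z 0.11 0.54
0.2 1265 xmin 0.64 xmin z<.3 0.7361578288801635 z 0.11 0.49
0.15 1379 xmin 0.74 xmin z<.3 0.7350900721660264 z 0.11 0.29
0.1 1447 xmin 0.62 xmin z<.3 0.6155102451445256 z 0.12 0.24
0.05 2275 xmin 0.60 xmin z<.3 0.5961239264543425 z 0.11 0.27
0.0 2698 xmin 0.60 xmin z<.3 0.5956953781822882 z 0.11 0.27
-0.05 2862 xmin 0.61 xmin z<.3 0.6098222709026805 z 0.14 0.37
-0.1 6189 xmin 0.61 xmin z<.3 0.6156481413468724 z 0.11 0.50
-0.15 9274 xmin 0.53 xmin z<.3 0.527641477636613 z 0.11 0.54
-0.2 5752 xmin 0.45 xmin z<.3 0.4477897884948405 z 0.11 0.46
-0.25 37 xmin 0.45 xmin z<.3 0.4493483834638538 z 0.11 0.34
-0.3 302 xmin 0.45 xmin z<.3 0.445861633617574 z 0.13 0.23
scene
0.25 1811 xmin 0.61 xmin z<.3 0.7239068662113791 z 0.11 0.56
0.2 2318 xmin 0.64 xmin z<.3 0.7362868629471353 z 0.11 0.54
0.15 1522 xmin 0.67 xmin z<.3 0.7339753263342014 z 0.11 0.52
0.1 1589 xmin 0.62 xmin z<.3 0.6161725111069573 z 0.11 0.49
0.05 2693 xmin 0.60 xmin z<.3 0.5952400034801291 z 0.11 0.35
0.0 3738 xmin 0.60 xmin z<.3 0.5953473869377625 z 0.11 0.42
-0.05 3179 xmin 0.62 xmin z<.3 0.6158832495364909 z 0.16 0.43
-0.1 4305 xmin 0.61 xmin z<.3 0.6073148979299773 z 0.11 0.45
-0.15 4966 xmin 0.52 xmin z<.3 0.5230917892222304 z 0.11 0.46
-0.2 5154 xmin 0.45 xmin z<.3 0.44898757301510117 z 0.11 0.48
-0.25 193 xmin 0.45 xmin z<.3 0.4549536288656805 z 0.11 0.46
-0.3 605 xmin 0.45 xmin z<.3 0.44718718804486796 z 0.12 0.45
-0.6 264 xmin 0.24 xmin z<.3 None z 0.30 0.35
-0.65 256 xmin 0.24 xmin z<.3 0.23952725409286119 z 0.22 0.35
-0.7 56 xmin 0.29 xmin z<.3 None z 0.31 0.35
-0.75 197 xmin 0.28 xmin z<.3 0.2835725626183813 z 0.22 0.35
```

A tall wall starts about 0.5 m from the base on the right. I'll retract with the jaws tangential, swing at a small radius, then look from above with the wrist camera.

Run:
```python
from h import *
P=np.array
a=np.radians(-68);manip.movep([.435*np.cos(a),.435*np.sin(a),.3],[np.pi,0,a])
q=P(manip.read_joints());print(np.round(q,2),manip.read_tcp_pos())
q[0]-=np.radians(68+15);manip.goto_joints(list(q));print(manip.read_tcp_pos(),manip.read_orientation(),manip.read_time_s())
manip.movep([.46,.16,.30],[np.pi,0,np.radians(36.2)])
print(np.round(manip.read_joints(),2),manip.read_time_s())
d=grab('wrist');save('wrist0.png',d['color']);print(np.round(np.linalg.inv(d['extrinsics']),3).tolist(),manip.read_tcp_pos())
```

```text
[ 0.68  0.14  0.44  2.14 -0.08  0.87 -1.59] [ 0.16342258 -0.40389138  0.30012701]
[0.42099029 0.11208306 0.30016484] [ 3.14131744e+00 -7.17192895e-04  2.61557916e-01] 3.525
[-0.75  0.22  0.37  2.05 -0.1   0.89 -1.27] 3.9333
[[0.589, 0.782, 0.204, 0.517], [-0.808, 0.57, 0.15, 0.2], [0.001, -0.253, 0.967, 0.466], [0.0, 0.0, 0.0, 1.0]] [0.45993889 0.15870658 0.29973707]
```

View pics/wrist0.png

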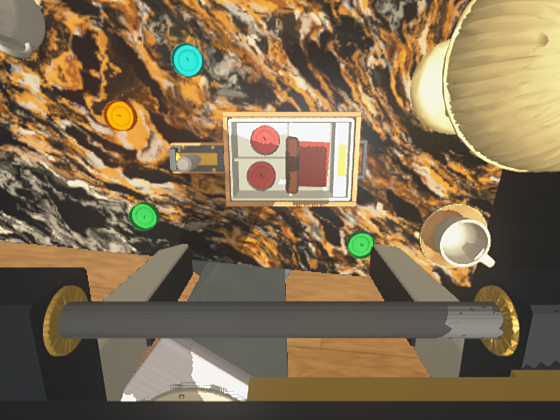

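Wrist view: box rim corners at about (223,113), (361,113), (358,206) and (226,207). The bar is at (292,165) and the knob at (184,160).

Run:
```python
from h import *
d=np.load('pics/wrist.npz');w=cloud(d);z=w[...,2]
roi=np.zeros(z.shape,bool);roi[95:225,205:380]=1
wt=w[(roi)&(abs(z)<.006)];print('table z',np.median(wt[:,2]))
m=roi&(z>.041)&(z<.051);u8=m.astype(np.uint8)
v,u=np.nonzero(m);print(m.sum(),u.min(),u.max(),v.min(),v.max(),np.median(z[m]))
P=w[m][:,:2]
for a in np.radians([-53,-53.4,-53.8,-54.2,-54.6]):
    ex=np.array([np.cos(a),np.sin(a)]);ey=np.array([-ex[1],ex[0]]);X=P@ex;Y=P@ey
    # edges by sliced extremes
    cen=np.array([.487,.163]);x0,y0=cen@ex,cen@ey
    by=[ (Y[abs(X-x)<.003].max(),Y[abs(X-x)<.003].min()) for x in x0+np.arange(-.06,.061,.01)]
    bx=[ (X[abs(Y-y)<.003].max(),X[abs(Y-y)<.003].min()) for y in y0+np.r_[-.05:-.03:.005,.03:.051:.005]]
    by=np.array(by);bx=np.array(bx)
    c=ex*np.median(bx.mean(1))+ey*np.median(by.mean(1))
    print(np.degrees(a),np.round(c,4),'L %.4f W %.4f'%(np.median(bx[:,0]-bx[:,1]),np.median(by[:,0]-by[:,1])),'slope',np.polyfit(np.arange(13)*.01,by,1)[0])
print('corner rays',np.mean([ray(d,*p,.046)[:2] for p in[(223,113),(361,113),(358.5,206),(226,207)]],0))
m=roi&(z>.092)&(z<.102);print('bar top',m.sum(),w[m].mean(0),cv2.minAreaRect((w[m][:,:2]*1000).astype(np.float32)))
m=(z>.07)&(z<.1)&(np.hypot(w[...,0]-.415,w[...,1]-.262)<.03);print('knob',m.sum(),w[m].mean(0),cv2.minAreaRect((w[m&(z>.08)][:,:2]*1000).astype(np.float32)))
```

```text
table z 0.00015069062251763725
4329 222 360 112 205 0.04551988294899249
-53.0 [0.4888 0.1634] L 0.1639 W 0.1132 slope [-0.01594067 -0.01385536]
-53.4 [0.4888 0.1634] L 0.1639 W 0.1131 slope [-0.00870834 -0.00702223]
-53.8 [0.4887 0.1635] L 0.1637 W 0.1132 slope [-0.00167599 -0.00037014]
-54.20000000000001 [0.4887 0.1635] L 0.1639 W 0.1132 slope [0.00519548 0.00649857]
-54.6 [0.4887 0.1635] L 0.1637 W 0.1132 slope [0.01196615 0.01336695]
corner rays [0.48840031 0.16135223]
bar top 719 [0.4892405  0.16447829 0.09746948] ((488.2911071777344, 163.42282104492188), (62.12409591674805, 13.190713882446289), 36.35459518432617)
knob 255 [0.41984003 0.25974293 0.08647677] ((418.4245300292969, 260.8059997558594), (16.56777572631836, 16.571495056152344), 35.596885681152344)
```

Wrist centre is (0.4885,0.1634), yaw 36.15°, and the bar agrees to within 0.5 mm. Grasp now, lift, and turn with joint 7 alone.

Run:
```python
from h import *
C=[.4885,.1634];R=[np.pi,0,np.radians(36.15)]
manip.movep([*C,.2],R)
manip.servo_line([*C,.068],R,speed=.08,stop_force=10)
print(manip.read_tcp_pos(),manip.read_orientation(),manip.read_ft_force())
manip.close_gripper();print('gap',manip.read_finger_gap(),manip.read_ft_force())
print(manip.servo_line([*C,.075],R,speed=.02,stop_force=25),manip.read_ft_force(),manip.read_tcp_pos())
manip.servo_line([*C,.165],R,speed=.05)
print('gap',manip.read_finger_gap(),manip.read_ft_force(),manip.read_wrist_torque(),manip.read_tcp_pos(),manip.read_orientation())
print(np.round(manip.read_joints(),3),manip.read_time_s())
d=grab('wrist');save('wrist1.png',d['color'])
```

```text
[0.48872143 0.16350397 0.06839923] [ 3.14144375e+00 -7.43523510e-04  6.30963283e-01] [-1.1280469   1.12747928 -0.4407561 ]
gap 0.1471946817123411 [ 0.18876491  1.04675095 -0.84238063]
False [ 0.39891891  0.8049683  -2.6880651 ] [0.48856772 0.16344024 0.0751365 ]
gap 0.14830273970463126 [ 0.11968196 -0.10213382 -2.48769818] [-0.00218732 -0.02963486  0.03587418] [0.48836618 0.16333732 0.16477515] [-3.14151342e+00  4.60955425e-04  6.30869019e-01]
[-0.657  0.441  0.31   2.143 -0.237  0.589 -1.116] 9.9333
```

View pics/wrist1.png

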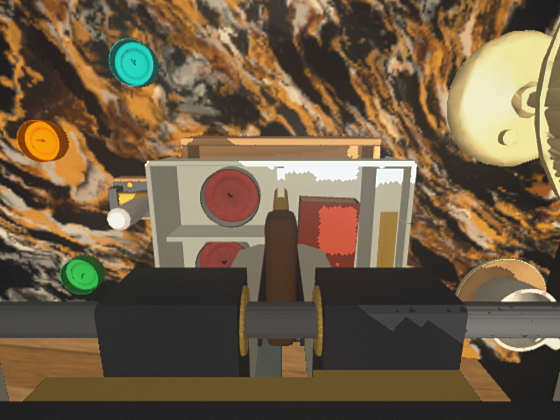

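The insert hangs level with its contents in place: both red tea lights are in the left compartments and the match box is on the right. Now turn it and lower gently.

Run:
```python
from h import *
q=np.array(manip.read_joints())
for i in range(6):
    q[6]+=np.pi/6;manip.goto_joints(list(q))
print(manip.read_tcp_pos(),manip.read_orientation(),manip.read_time_s(),np.round(manip.read_joints(),3))
R=[np.pi,0,np.radians(36.15-180)];C=[.4885,.1634]
manip.servo_line([*C,.120],R,speed=.06)
print(manip.read_tcp_pos(),manip.read_orientation(),manip.read_time_s(),manip.read_ft_force())
d=grab('wrist');save('wrist2.png',d['color'])
```

```text
[0.48836766 0.16330606 0.16475512] [ 3.14153746e+00 -4.94511477e-04 -2.51590488e+00] 13.3833 [-0.657  0.441  0.31   2.143 -0.237  0.589  2.02 ]
[0.48865051 0.16340117 0.12013749] [-3.14157205e+00  2.08962640e-04 -2.51084398e+00] 14.2833 [-0.14482526 -0.37240622 -3.57971413]
```

View pics/wrist2.png

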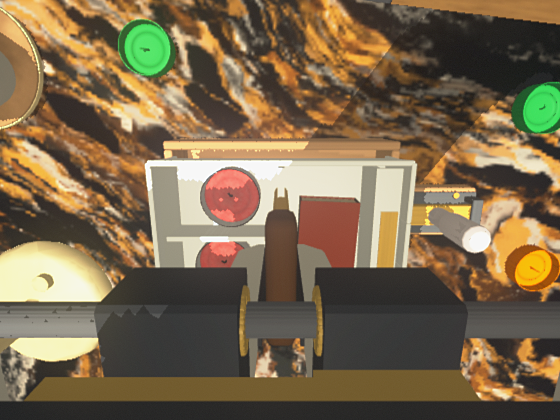

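The insert now sits slot end (match box, brass) towards the catch at (470,235). Its far rim spans (146,160)–(416,161) and the box's far rim (163,141)–(400,141), so I'll check the lateral fit with rays and then lower.

Run:
```python
from h import *
d=np.load('pics/wrist.npz');w=cloud(d);z=w[...,2]
a=np.radians(-53.85);ex=np.array([np.cos(a),np.sin(a)]);ey=np.array([-ex[1],ex[0]]);C=np.array([.4885,.1634])
f=lambda p:np.round(np.c_[(p[...,:2]-C)@ex,(p[...,:2]-C)@ey]*1000,1)
ins=np.array([ray(d,*p,.098) for p in[(146,160),(416,160)]]);bx=np.array([ray(d,*p,.046) for p in[(163,141),(400,141)]])
print('insert far rim (exp +-75,-50)',f(ins),'box (exp +-82.5,-57.5)',f(bx))
m=(abs(z-.098)<.004);m[:,:]&=np.arange(420)[:,None]<260;P=f(w[m]);print('ins depth',P.min(0),P.max(0),m.sum())
m=(abs(z-.0455)<.004);m[:150,:160]=0;m[200:]=0;P=f(w[m]);P=P[(abs(P[:,0])<90)&(abs(P[:,1])<70)];print('box depth',P.min(0),P.max(0),len(P))
R=[np.pi,0,np.radians(36.15-180)]
print(manip.servo_line([*C,.100],R,speed=.05,stop_force=8),manip.read_tcp_pos())
print(manip.servo_line([*C,.0705],R,speed=.02,stop_force=6),manip.read_tcp_pos(),manip.read_ft_force(),manip.read_wrist_torque(),manip.read_time_s())
```

```text
insert far rim (exp +-75,-50) [[ 74.5 -49.7]
 [-73.6 -49.7]] box (exp +-82.5,-57.5) [[ 81.9 -57.3]
 [-81.8 -57.3]]
ins depth [-74.6 -49.9] [75.8 10.2] 5086
box depth [-82.1 -57.3] [ 82.4 -46.3] 2257
False [0.48837121 0.16321474 0.09966878]
False [0.48857926 0.16342572 0.07061791] [-0.08506063  0.58203516 -2.8623154 ] [ 0.07489076 -0.13403686  0.01919627] 16.5083
```

Alignment is within 0.5 mm and the insert entered freely. I'll finish seating it, release, and check.

Run:
```python
from h import *
C=np.array([.4885,.1634]);R=[np.pi,0,np.radians(36.15-180)]
print(manip.servo_line([*C,.0655],R,speed=.01,stop_force=5),manip.read_tcp_pos(),manip.read_ft_force())
manip.sleep(.3);manip.open_gripper();manip.sleep(.4)
print(manip.servo_line([*C,.2],R,speed=.1),manip.read_time_s())
a=np.radians(-53.85);ex=np.array([np.cos(a),np.sin(a)])
H=C-ex*.09
manip.movep([*H,.3],R)
d=grab('wrist');save('wrist3.png',d['color'])
w=cloud(d);z=w[...,2]
ey=np.array([-ex[1],ex[0]]);X=(w[...,:2]-C)@ex*1000;Y=(w[...,:2]-C)@ey*1000
m=(z>.092)&(z<.105)&(abs(X)<20)&(abs(Y)<40);print('bar top',m.sum(),np.median(z[m]),X[m].mean(),Y[m].mean())
for nm,mm in(('box rim',((abs(X)>77.5)&(abs(X)<81)&(abs(Y)<56))),('ins ends',(abs(X)>72)&(abs(X)<74.5)&(abs(Y)<48))):
    for s in(-1,1):
        k=mm&(np.sign(X)==s)&(z>.03)&(z<.06);print(nm,s,k.sum(),np.median(z[k]) if k.any() else None)
m=(z>.07)&(z<.1)&(abs(X+122)<20)&(abs(Y)<20);print('knob',m.sum(),X[m].mean(),Y[m].mean(),z[m].max())
t=m&(z>.082);print(cv2.minAreaRect(np.c_[X[t],Y[t]].astype(np.float32)))
print(manip.read_time_s(),manip.read_tcp_pos())
```

```text
True [0.48856967 0.16342632 0.06795961] [-0.60689911  0.18331835  6.12279245]
False 20.35
bar top 710 0.09765623050695468 -0.3555118394959599 -1.2636482308990247
box rim -1 248 0.04618034698914835
box rim 1 270 0.046107371274644524
ins ends -1 133 0.0462190874703286
ins ends 1 346 0.04353274292626612
knob 222 -119.62324085087805 -1.6105507076899224 0.09171594998246384
((-120.08525085449219, -0.4427642822265625), (16.68916130065918, 16.695585250854492), 44.601966857910156)
21.0 [0.4353918  0.23494888 0.29876784]
```

View pics/wrist3.png

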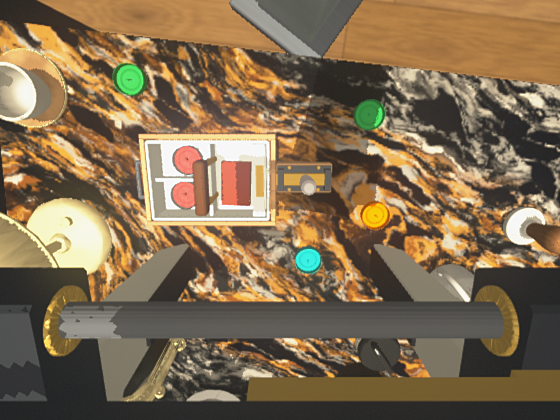

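The insert is flush (rim 46 mm, bar top 98 mm), with the match box on the catch side at (237,183) and tea lights at (187,160) and (184,195). The knob is at (309,186). Now grip the knob across the box's y and slide it home.

Run:
```python
from h import *
C=np.array([.4885,.1634]);a=np.radians(-53.85);ex=np.array([np.cos(a),np.sin(a)]);ey=np.array([-ex[1],ex[0]])
R=[np.pi,0,a];K=C-ex*.1212-ey*.0003
manip.movep([*K,.2],R);print(np.round(manip.read_joints(),2),manip.read_time_s())
print(manip.servo_line([*K,.057],R,speed=.08,stop_force=10))
manip.close_gripper();print('gap mm',manip.read_finger_gap()*93,manip.read_ft_force())
G=K+ex*.0225
st=manip.servo_line([*G,.057],R,speed=.015,stop_force=14)
p=np.array(manip.read_tcp_pos());f=np.array(manip.read_ft_force());print(st,'moved',(p[:2]-K)@ex*1000,'F along',f[:2]@ex,f,'gap',manip.read_finger_gap()*93)
manip.open_gripper();manip.sleep(.2);manip.servo_line([*p[:2],.2],R,speed=.1)
H=C-ex*.09
manip.movep([*H,.3],[np.pi,0,np.radians(36.15-180)])
d=grab('wrist');save('wrist4.png',cv2.resize(d['color'][110:250,110:390],None,fx=2.8,fy=2.8))
w=cloud(d);z=w[...,2];X=(w[...,:2]-C)@ex*1000;Y=(w[...,:2]-C)@ey*1000
m=(z>.07)&(z<.1)&(abs(X+110)<26)&(abs(Y)<20);t=m&(z>.082);print('knob',cv2.minAreaRect(np.c_[X[t],Y[t]].astype(np.float32)))
m=(z>.092)&(z<.105)&(abs(X)<20)&(abs(Y)<40);print('bar',np.median(z[m]),X[m].mean(),Y[m].mean())
print(manip.read_time_s())
```

```text
[-0.01  0.48 -0.92  2.11  0.54  0.8   2.51] 22.2583
False
gap mm 17.35855289010129 [ 2.59895372  0.17610213 -1.62059973]
True moved 18.419360893840594 F along -0.2517490091634261 [0.13277961 0.40877513 1.83620167] gap 17.75358090304346
knob ((-101.59329986572266, -0.4761161804199219), (17.07535743713379, 16.641393661499023), 35.56103515625)
bar 0.09765987378330984 -0.37463353744156735 -1.1388456812059609
30.875
```

View pics/wrist4.png

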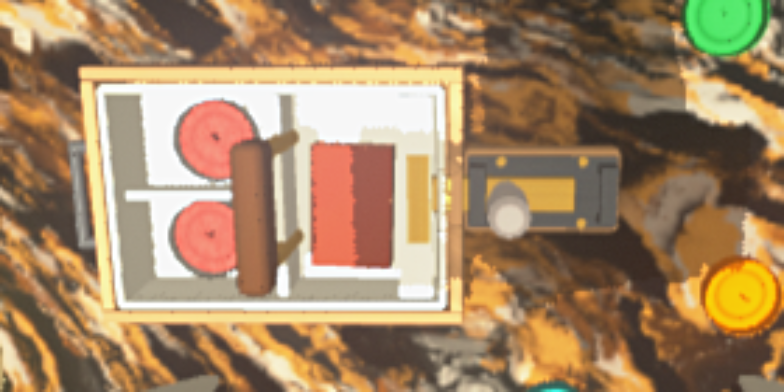

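The picture shows the knob at (510,215), moved towards the box, with matches and both tea lights in place. The catch travelled 18.5 mm (needs at least 16) and hit a hard stop; the arm is clear.

```bash
python3 -c "
from h import *
manip.sleep(.3);manip.sign_off();print(manip.read_time_s())"
```

```text
the job is handed in; nothing more can be done
the job is handed in; nothing more can be done
```

I handed the job in at about 31 s of the 61 s allowed. The insert is back in the box the right way round and the catch is home. No verdict was reported, so this rests on my own checks.

- **Insert:** I lifted it by its handle, turned it half round above the box using joint 7 alone, and lowered it until it touched the floor. Afterwards its rim read about 44–46 mm against the box's 46 mm. The bar top read 98 mm and the bar centre sat within about 1.3 mm of the box's middle.
- **Contents:** The last picture shows the match box in the slot half and both red tea lights in the plain half.
- **Catch:** I gripped the knob and slid it until it stopped at the 14 N force limit. The gripper moved 18.4 mm and the camera showed the knob 18.5 mm further in, against the 16 mm required.
- **Disagreement:** The knob measured about 120 mm from the box's middle before the push, not the stated 122 mm. Travel also came out at 18.5 mm rather than the full 20 mm. This could be camera error or the catch starting about 2 mm in. In either case it is past 16 mm.
- **Other things on the worktop:** I felt no contact with them. I did not measure their positions again at the end.

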